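Dispense a slide plate and present its frosted end to the code reader

TASK

Push the slide dispenser's sprung plunger fully home so that the loaded plate comes out on the ledge, then pick that plate up by its clear end; the frosted end is the one with the notched corner. Present it to the code reader: level, label face up, frosted end pointing straight at the reader and centred 60 mm above the round rubber pad, and finish still holding it there, clear of the reader. Leave the spare plate in its groove, and the tape roll and the little tube where they are.

Things in the scene. Friction and masses are not known exactly. Their poses are not given: they have to be found in the camera images.
- dispenser: fixed grey slide dispenser; origin on the worktop, x = push-out direction, z up. In its frame (mm): chute floor z 30, aluminium cover x -60 to -8, 46 wide, top z 46; narrow ledge x -9 to 90, 16 wide, z 18 to 30, open at both sides (foot plate x 60 to 100, 36 wide, 4 high), end stop x 86 to 90, top z 35. Loaded plate waits at x -62 to 18, y 0
- ledge_middle (a point): point on the ledge top where the middle of the plate's underside lies once fully pushed out, at dispenser (41, 0, 30) mm; the plate then spans x 1 to 81 mm and overhangs the ledge by 7 mm on each side
- groove (a point): middle of the floor of the open groove that holds the spare plate, at dispenser (-40, 75, 30) mm; the groove block spans x -86 to 6, y 54 to 96, rims at z 33.5
- plunger (a joint): plunger travel along the dispenser's x, 0 at rest to 0.065 m fully home; a spring pushes back with 2.4 N at rest to 6.3 N fully home and returns it when let go
- plunger_cap (a point): centre of the outer face of the black round plunger cap (diameter 40 mm, 8 mm thick, axis along the dispenser's x), 34 mm above the worktop; at rest at dispenser x = -150 mm. The face looks along the dispenser's -x; push it towards +x
- plate_a: clear slide-like plate 80 x 30 x 5 mm, 30 g; origin: centre of underside, x along its length, z out of the label face (starts up). Frosted end: x +15 to +40 mm, known by the one notched corner (7 x 7 mm cut out at +x, +y); the rest is the clear end. Either plate may be the loaded one, frosted end leading or trailing; the other is the spare in the groove
- plate_b: clear slide-like plate 80 x 30 x 5 mm, 30 g; origin: centre of underside, x along its length, z out of the label face (starts up). Frosted end: x +15 to +40 mm, known by the one notched corner (7 x 7 mm cut out at +x, +y); the rest is the clear end. Either plate may be the loaded one, frosted end leading or trailing; the other is the spare in the groove
- plate_a_frosted (a point): middle of the frosted patch on the label face of plate_a, at plate (27.5, 0, 5) mm
- plate_b_frosted (a point): the same point of plate_b
- reader: fixed code reader: grey base 200 x 80 x 8 mm (x -45 to 155) with a black round rubber pad (38 mm wide, top z 12 mm) and a white tilted head on a post at x 85 to 165, up to z 170, at most 80 wide. Origin on the worktop under the pad's centre; x points from pad to head, so a rightly held plate's x runs along the reader's x, its clear end on the -x side
- reading_point (a point): the point 60 mm above the centre of the pad (72 mm above the worktop), where the middle of the frosted patch is to be held
- centrifuge: big cream bench centrifuge, a fixed obstacle between dispenser and reader: with its open lid it is over 0.35 m tall, its front face stands at world x = 0.465 m and it spans world y -0.25 to 0 m; carry the plate round the front of it (nearer the robot), where only the tape roll and the tube lie
- tape_1: roll of masking tape lying flat, 100 mm across, 25 mm high; origin at the centre of its underside; not to be moved
- microtube_3: small pale sample tube lying down, 13 x 41 x 14 mm; origin at the centre of its underside; not to be moved
There are look-alikes about, which are no part of the job. Leave any green or pink look-alike of the plate_b alone.

How it is judged:
On the way, in this order (a step that is already met when the one before it is completed fails the run):
1. the plunger is pushed fully home (travel over 61 mm) and the loaded plate lies out on the ledge (centre within 12 mm of the ledge middle) (value of joint plunger above 0.061 m and distance between any of plate_a, plate_b and ledge_middle below 0.012 m), for 0.05 s.
2. the dispensed plate is lifted by the fingers, its underside 50 mm above the worktop, with the spare still in its groove (((height (world z) of plate_a above 0.05 m and contact force between plate_a and the fingers above 0.5 N and distance between plate_b and groove below 0.012 m) or (height (world z) of plate_b above 0.05 m and contact force between plate_b and the fingers above 0.5 N and distance between plate_a and groove below 0.012 m))), for 0.2 s.
At the end, for the whole second after the job is handed in: Dispensed plate held by the fingers on the clear side of its middle; frosted patch centre within 15 mm of the reading point, label up, level within 0.17 rad, pointing at the reader within 0.26 rad, under 30 mm/s, not touching the reader; spare within 12 mm of its groove centre (((distance between plate_a_frosted and reading_point below 0.015 m and angle between plate_a's own z axis and vertical below 0.17 rad and angle between the x axis of plate_a and the x axis of reader, either way round below 0.26 rad and x of plate_a in the frame of reader below 0 m and x of the grasp point in the frame of plate_a below 0.002 m and contact force between plate_a and the fingers above 0.5 N and contact force between plate_a and reader below 0.1 N and linear speed of plate_a below 0.03 m/s and distance between plate_b and groove below 0.012 m) or (distance between plate_b_frosted and reading_point below 0.015 m and angle between plate_b's own z axis and vertical below 0.17 rad and angle between the x axis of plate_b and the x axis of reader, either way round below 0.26 rad and x of plate_b in the frame of reader below 0 m and x of the grasp point in the frame of plate_b below 0.002 m and contact force between plate_b and the fingers above 0.5 N and contact force between plate_b and reader below 0.1 N and linear speed of plate_b below 0.03 m/s and distance between plate_a and groove below 0.012 m))); the arm keeps its last pose, push and grip.
It fails at once if the tape roll or the little tube is moved by more than 20 mm (distance of any of tape_1, microtube_3 from where it was at the start of the episode above 0.02 m).
It fails at once if the spare plate is moved by more than 20 mm out of its groove (neither plate is left near the groove) (distance between each of plate_a, plate_b and groove above 0.02 m).
It also fails if it takes over 51 s, if anything falls off the work surface, if the arm or the gripper's body presses on something with over 40 N, if the wrist force passes 120 N, or if a joint passes its speed limit or range.

ROBOT

A 6-joint arm with a two-finger parallel gripper is mounted at the origin on a cart in front of the work surface, level with it; the furniture and walls round the work are solid. World frame = base frame: x ahead of the robot, y to its left, z up, the work surface at z = 0. Lengths are in m, angles in rad, forces in N, time in s.
With the tool pointing down it reaches from about 0.425 to 0.95 m from the base axis. Payload 3.5 kg.
Tool frame: the origin (TCP) lies at the very end of the fingers, on their centre line; the grasp point (between the pads) lies 19 mm behind it; z points along the fingers, y is the line along which they close (so a half turn about z gives the same grasp; the last joint's range is limited). The gripper opens to 85 mm and grips with 20 to 120 N. Pads are 22 mm wide; open, the fingers measure 114 mm over their backs; the gripper's body (76 mm by 85 mm) begins 54 mm behind the grasp point. The pads swing forward as they close: fully open they stand 13 mm farther back than shut.
Start: joints at [1.055, 0.286, 1.577, -0, 1.279, -0.15], TCP at [0.241, 0.63, 0.231] pointing down, gripper open.
Joint ranges: [-2.77, 2.77], [-0.9, 2.22], [0.21, 2.48], [-1.53, 4.67], [0.24, 2.81], [-2.84, 2.84]. Speed limits (rad/s): [2.79, 2.79, 3.14, 3.14, 3.14, 3.14].

INTERFACE

Orientations are given as a unit quaternion [x, y, z, w].
In Python, from plant import ctrl gives the robot as it stands.
- The arm moves only by the tool carry_out, never from a script. Its argument "deltas" is one flat list of numbers, 6 for each row, row after row: the shift along the tool's x, y, z in m, then the turn, a rotation vector about the tool's x, y, z in rad. A call has 1 to 5 rows; each row is the pose to reach, as a shift and turn from the pose commanded when the call began, along the tool's axes at that moment; what a row does not reach only later rows make up. A row lasts 1/8 s, in which the tool goes at most 62.5 mm and 10.7 degrees, less where a joint would pass 70% of its speed; a pose out of reach is approached as far as the arm can. A call with a gripper value outside its range is refused whole. "grip" is the opening in per cent of the stroke, from 0 (shut) to 100 (fully open), set as the call begins (left out, the last holds). The fingers move at their own pace and stop on an object; "grip_force" is the grip in N (left out, the last holds). Time passes only in rows, so rows that repeat a pose let the fingers close. It gives the time, the measured TCP pose, the force, the opening and the grip force at its end, in the units of the state.
- ctrl.get_state(): the state, without advancing time (a new reading comes with each control period).
- ctrl.read_camera(name): name is "scene" or "top" or "wrist"; returns (picture, depth): 384x512x3 uint8, red, green, blue; 384x512 float32, m along the optical axis (not along the pixel's ray), 0 where there is no reading.
- ctrl.camera_model(name): a dict with "intrinsics" (3x3 intrinsics, pixels), "k1" (the pictures are not rectified: a ray, as slopes to the right and down, at radius r is drawn at 1 + k1 r^2 times it, then the intrinsics apply), "extrinsics" (4x4, takes a point from world to camera coordinates); the wrist camera has in their place "hand_eye" (4x4, takes a point from camera to tool coordinates, whose origin is the TCP and whose axes are the flange's). Camera axes: x right, y down, z forward; pixel columns grow to the right and rows downward; lengths in m; the calibration is good to about 2 mm. A picture is of the moment at which its call begins: read the wrist's pose just before it. camera_model takes no time and is no camera call.
- ctrl.sign_off(): hands the job in; it is judged then, once.
Trained networks look in the newest picture that a camera, given by its name, has taken for a name from the list of things; names that differ only in an ending like _2 or _b are one class to them, and where a whole thing is asked for, a point or a joint stands for the part that bears it (a point fixed in the world has none). Each returns a list of dicts, best first, with "score" (0 to 1); they miss things now and then, are a little off and sometimes report something else, mostly with a low value. They report only what shows in the picture. A call takes as long as a camera call. They do not tell look-alikes from the thing itself.
- ctrl.find_in(camera, query): "uv" ([column, row] in pixels, amid what is visible of it).
The state is a dict: "time": time; "qpos": joint angles; "dq": joint speeds; "joint_efforts": joint torques, N m; "eef_pos": TCP position; "tcp_rot": TCP orientation; "contact_force": force on the tool from outside, world axes, zero at the start; "wrist_torque": the same for the moment, N m; "opening": opening from 0.0 (shut) to 1.0 (fully open); "finger_force": force on a finger pad.
Only numpy, scipy, OpenCV 4.12 (cv2) and the standard library are available. Lean on these libraries where they do the work, as an engineer would, in place of code of your own. Each camera call takes 0.05 s, during which the arm holds its last target. There are 200 camera calls.

## Working session

There is one attempt and no reset: what is moved stays moved. The work goes in short steps, Python scripts to look and compute and a tool call to move; the robot and the scene stay as the last step left them, time stands still between calls to the robot, and variables do not carry over. Pictures are saved under pics/ and viewed, at most 10 in all, crops included, and the job is handed in when it is done.

Besides the shell and the picture viewer there is one more tool, called after "Emit:" as name(argument=value, ...) on one line, values as JSON. carry_out: Moves the arm, as the interface text tells. Its arguments: {"type":"object","properties":{"deltas":{"type":"array"},"grip":{"type":"number"},"grip_force":{"type":"number"}},"required":["deltas"]}

```bash
ls; mkdir -p pics
cat > h.py <<'E'
import numpy as np, cv2
from scipy.spatial.transform import Rotation as R
from plant import ctrl
def T_wc(name, st=None):
    m=ctrl.camera_model(name)
    if 'extrinsics' in m: return np.linalg.inv(np.array(m['extrinsics']))
    st=st or ctrl.get_state(); T=np.eye(4); T[:3,:3]=R.from_quat(st['tcp_rot']).as_matrix(); T[:3,3]=st['eef_pos']
    return T@np.array(m['hand_eye'])
def ray(name,uv):
    m=ctrl.camera_model(name); K=np.array(m['intrinsics'])
    p=np.array([(uv[0]-K[0,2])/K[0,0],(uv[1]-K[1,2])/K[1,1]]); q=p.copy()
    for _ in range(20): q=p/(1+m['k1']*(q@q))
    return np.array([q[0],q[1],1.])
def on_z(name,uv,z,T):
    d=T[:3,:3]@ray(name,uv); o=T[:3,3]; return o+d*(z-o[2])/d[2]
def by_depth(name,uv,dep,T):
    u,v=int(round(uv[0])),int(round(uv[1])); w=dep[max(0,v-1):v+2,max(0,u-1):u+2]; w=w[w>0]
    if len(w)==0: return None
    return T[:3,:3]@(ray(name,uv)*np.median(w))+T[:3,3]
E
python3 - <<'E'
from h import *
for n in ['top','scene']:
    im,d=ctrl.read_camera(n); np.save(f'pics/{n}_d.npy',d); cv2.imwrite(f'pics/{n}.png',im[:,:,::-1]); 
    cv2.imwrite(f'pics/{n}_big.png',cv2.resize(im[:,:,::-1],(800,600),interpolation=cv2.INTER_CUBIC))
    T=T_wc(n); print(n,T[:3,3].round(3),T[:3,2].round(2))
    for q in ['dispenser','plunger_cap','plate_a','reader','tape_1','microtube_3','centrifuge','plate_a_frosted']:
        for r in ctrl.find_in(n,q)[:4]:
            p=by_depth(n,r['uv'],d,T); print(q,np.round(r['uv'],0),round(r['score'],2),None if p is None else p.round(3))
print(ctrl.get_state())
E
```

```text
pics
top [ 0.444 -0.013  1.312] [ 0.06  0.01 -1.  ]
dispenser [173. 196.] 0.92 [0.5   0.222 0.044]
plunger_cap [139. 204.] 0.45 [0.48  0.32  0.034]
plate_a [215. 150.] 0.66 [0.633 0.107 0.004]
plate_a [127. 165.] 0.59 [0.594 0.363 0.004]
reader [384. 180.] 0.64 [ 0.546 -0.378  0.005]
tape_1 [323. 225.] 0.85 [ 0.418 -0.2   -0.002]
microtube_3 [285. 219.] 0.49 [ 0.435 -0.091  0.008]
plate_a_frosted [184. 200.] 0.62 [0.489 0.192 0.035]
scene [-0.306 -0.577  0.893] [ 0.64  0.44 -0.63]
dispenser [203. 176.] 0.92 [0.505 0.219 0.042]
dispenser [210. 184.] 0.55 [0.494 0.179 0.036]
plate_a [193. 163.] 0.5 [0.587 0.345 0.   ]
plate_a [252. 177.] 0.49 [0.647 0.109 0.003]
plate_a [209. 171.] 0.42 [0.551 0.23  0.031]
plate_a [206. 184.] 0.39 [0.488 0.188 0.032]
reader [366. 246.] 0.69 [ 0.57  -0.371  0.007]
tape_1 [282. 246.] 0.97 [ 0.426 -0.159 -0.001]
microtube_3 [282. 243.] 0.26 [ 0.435 -0.156  0.   ]
centrifuge [206. 181.] 0.58 [0.496 0.197 0.036]
centrifuge [280. 245.] 0.45 [ 0.427 -0.153 -0.001]
plate_a_frosted [208. 184.] 0.39 [0.491 0.183 0.033]
{'time': 0.9, 'qpos': array([ 1.05501646e+00,  2.86279623e-01,  1.57667623e+00, -4.69963984e-06,
        1.27861740e+00, -1.50011302e-01]), 'dq': array([ 4.24474743e-04,  6.05636232e-05,  2.29236536e-03, -1.04554083e-03,
        1.95282186e-03,  8.66500775e-04]), 'joint_efforts': array([ 2.20060933e-04, -4.05959308e+01, -2.92945862e+01, -1.69101049e-04,
        5.71561923e-04,  9.08816702e-06]), 'eef_pos': array([0.24140184, 0.63034853, 0.23135136]), 'tcp_rot': array([1.81865843e-01, 9.83323352e-01, 8.43237411e-06, 5.29655800e-06]), 'contact_force': array([ 0.03354649,  0.36450932, -0.21732767]), 'wrist_torque': array([0.03559908, 0.00184485, 0.00279282]), 'finger_force': 0.0, 'opening': 0.9996503443895424}
```

Run:
```python
import cv2
im=cv2.imread('pics/top.png')
cv2.imwrite('pics/topcrop.png',cv2.resize(im[130:250,110:250],(700,600),interpolation=cv2.INTER_CUBIC))
cv2.imwrite('pics/topcrop2.png',cv2.resize(im[130:250,290:450],(800,600),interpolation=cv2.INTER_CUBIC))
```

```text
(no output)
```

View pics/top_big.png

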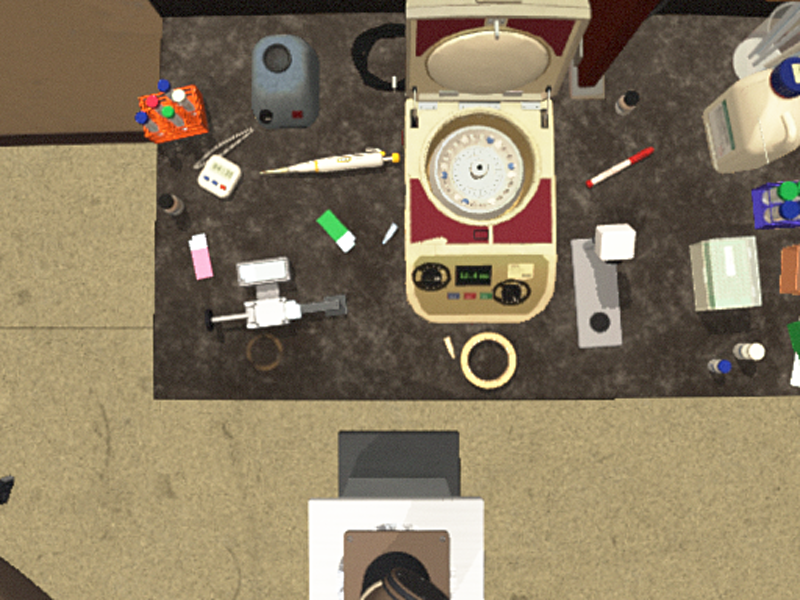

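View pics/topcrop.png

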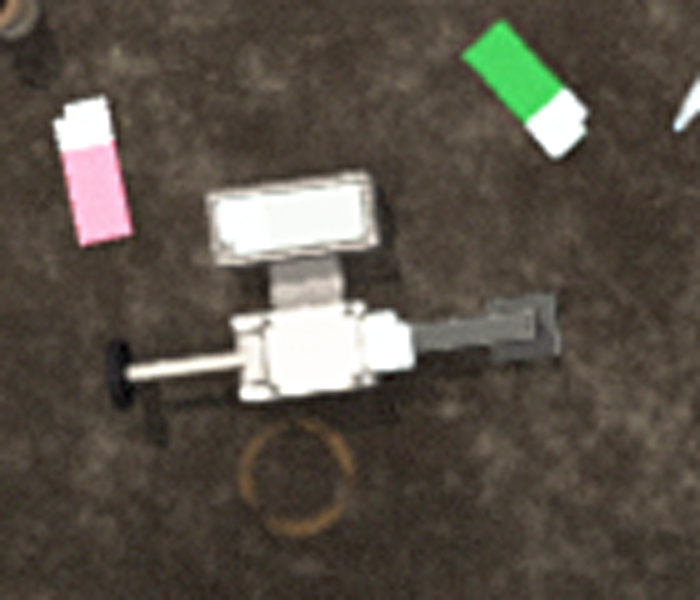

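View pics/topcrop2.png

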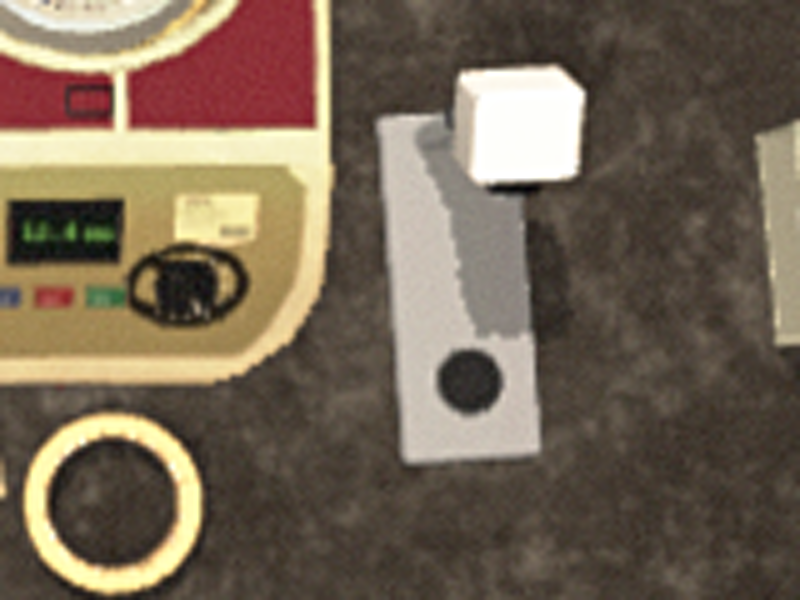

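The overhead view shows the dispenser with its cap on the left at crop (119,374) and its ledge end at (540,325), so it pushes towards world -y. The spare is in the groove above it. The reader's pad is at crop2 (470,380), with its head towards +x. Next I'll measure both.

Run:
```python
from h import *
d=np.load('pics/top_d.npy'); T=T_wc('top')
print(np.array(ctrl.camera_model('wrist')['hand_eye']).round(3), np.array(ctrl.camera_model('wrist')['intrinsics']).round(0).tolist())
C=lambda x,y:((x+.5)/5+110-.5,(y+.5)/5+130-.5)
D=lambda x,y:((x+.5)/5+290-.5,(y+.5)/5+130-.5)
for n,uv,z in [('cap',C(119,374),.034),('capface_top',C(106,375),.05),('ledge at plate',C(414,338),.03),('stop',C(535,326),.035),('plate lead top',C(410,318),.035),('plate lead bot',C(413,368),.035),('cover tl',C(238,318),.046),('grooveTL',C(208,193),.0335),('grooveTR',C(372,175),.0335),('grooveBL',C(217,266),.0335),('grooveBR',C(380,246),.0335)]:
    print(n,on_z('top',uv,z,T).round(4),by_depth('top',uv,d,T).round(4))
for n,uv,z in [('pad',D(470,381),.012),('bTL',D(380,118),.008),('bBL',D(406,464),.008),('bBR',D(540,453),.008)]:
    print(n,on_z('top',uv,z,T).round(4),by_depth('top',uv,d,T).round(4))
```

```text
[[ 0.001 -0.948 -0.32   0.082]
 [ 1.     0.001 -0.     0.   ]
 [ 0.    -0.32   0.948 -0.143]
 [ 0.     0.     0.     1.   ]] [[290.0, 0.0, 251.0], [0.0, 290.0, 198.0], [0.0, 0.0, 1.0]]
cap [0.4782 0.3348 0.034 ] [0.4777 0.3302 0.0512]
capface_top [0.4772 0.3378 0.05  ] [0.4772 0.3373 0.052 ]
ledge at plate [0.498  0.1688 0.03  ] [0.4979 0.1687 0.031 ]
stop [0.5042 0.1004 0.035 ] [0.5047 0.1014 0.0232]
plate lead top [0.509  0.1704 0.035 ] [ 5.108e-01  1.754e-01 -3.000e-04]
plate lead bot [0.481  0.1686 0.035 ] [ 0.4821  0.1737 -0.0013]
cover tl [0.5088 0.2649 0.046 ] [ 0.5112  0.2751 -0.0006]
grooveTL [0.58   0.2854 0.0335] [ 0.5836  0.2932 -0.    ]
grooveTR [0.5896 0.1924 0.0335] [5.934e-01 1.978e-01 2.000e-04]
grooveBL [0.5387 0.2798 0.0335] [5.412e-01 2.874e-01 2.000e-04]
grooveBR [0.5495 0.1877 0.0335] [0.5522 0.1928 0.0008]
pad [ 0.4717 -0.3722  0.012 ] [ 0.4717 -0.3725  0.0109]
bTL [ 0.6229 -0.3244  0.008 ] [ 0.6237 -0.3258  0.0025]
bBL [ 0.4248 -0.3356  0.008 ] [ 0.4248 -0.3367  0.0036]
bBR [ 0.4305 -0.413   0.008 ] [ 4.304e-01 -4.155e-01 -3.000e-04]
```

Dispenser estimate: origin (0.494, 0.188), x yaw about -83.4°. Reader: pad (0.472, -0.372), yaw about 3.4°. All of this fits the given sizes, so I'll move to behind the plunger with the gripper shut.

Emit:
carry_out(deltas=[-0.307,-0.154,0.02,0,0,1.09,-0.307,-0.154,0.02,0,0,1.09,-0.307,-0.154,0.02,0,0,1.09,-0.307,-0.154,0.02,0,0,1.09,-0.307,-0.154,0.02,0,0,1.09], grip=0)

```text
time: 1.52
eef_pos: [0.4529, 0.3984, 0.2134]
tcp_rot: [0.609, 0.793, 0.0, 0.0]
contact_force: [0.3, 0.5, -0.4]
opening: -0.002
finger_force: 0.0
```

Emit:
carry_out(deltas=[0,0,0,0,0,0.159,0,0,0,0,0,0.159])

```text
time: 1.78
eef_pos: [0.4524, 0.3993, 0.2132]
tcp_rot: [0.668, 0.744, 0.0, -0.0]
contact_force: [-0.7, -0.1, -0.7]
opening: 0.001
finger_force: 0.0
```

```bash
cat >> h.py <<'E'
O=np.array([.4943,.1882]); YD=np.radians(-83.4)
def disp(p): # world->dispenser mm
    c,s=np.cos(YD),np.sin(YD); e=np.array(p[:2])-O; return np.array([c*e[0]+s*e[1],-s*e[0]+c*e[1],p[2]])*1000
def undisp(x,y,z):
    c,s=np.cos(YD),np.sin(YD); return np.array([O[0]+(c*x-s*y)/1e3,O[1]+(s*x+c*y)/1e3,z/1e3])
def goto(p,yaw): # needed delta in tool axes, tool down, tool-x yaw in rad
    st=ctrl.get_state(); M=R.from_quat(st['tcp_rot']).as_matrix()
    M2=np.array([[np.cos(yaw),np.sin(yaw),0],[np.sin(yaw),-np.cos(yaw),0],[0,0,-1]])
    print('delta',(M.T@(np.array(p)-st['eef_pos'])).round(4),R.from_matrix(M.T@M2).as_rotvec().round(3))
def stat():
    s=ctrl.get_state(); M=R.from_quat(s['tcp_rot']).as_matrix()
    print('t',s['time'],'tcp',s['eef_pos'].round(4),'disp',disp(s['eef_pos']).round(1),'yaw',np.degrees(np.arctan2(M[1,0],M[0,0])).round(2),'zax',M[:,2].round(3),'F',s['contact_force'].round(1),'q',s['qpos'].round(3),'open',round(s['opening'],3),s['finger_force'])
E
python3 - <<'E'
from h import *
stat(); st=ctrl.get_state(); T=T_wc('wrist',st)
im,d=ctrl.read_camera('wrist'); np.save('pics/w1.npy',d); np.save('pics/w1T.npy',T); cv2.imwrite('pics/w1.png',cv2.resize(im[:,:,::-1],(800,600),interpolation=cv2.INTER_CUBIC))
for q in ['plunger_cap','plate_a']:
    for r in ctrl.find_in('wrist',q)[:3]:
        p=by_depth('wrist',r['uv'],d,T); print(q,np.round(r['uv'],0),round(r['score'],2),p, None if p is None else disp(p).round(1))
goto(undisp(-185,0,15),np.radians(96.6))
E
```

```text
t 1.775 tcp [0.4524 0.3993 0.2132] disp [-214.5  -17.4  213.2] yaw 96.23 zax [-0.  0. -1.] F [-0.7 -0.1 -0.7] q [0.555 0.146 1.776 0.    1.22  0.446] open 0.001 0.0
plunger_cap [265. 232.] 0.78 [0.47541439 0.33728586 0.04556077] [-150.3   -1.6   45.6]
plate_a [356. 211.] 0.92 [0.59357987 0.36009163 0.00547962] [-159.3  118.4    5.5]
plate_a [329. 284.] 0.74 [0.56836854 0.26806373 0.03526577] [-70.8  82.8  35.3]
delta [-0.0308  0.0184  0.1983] [ 0.    -0.    -0.004]
```

View pics/w1.png

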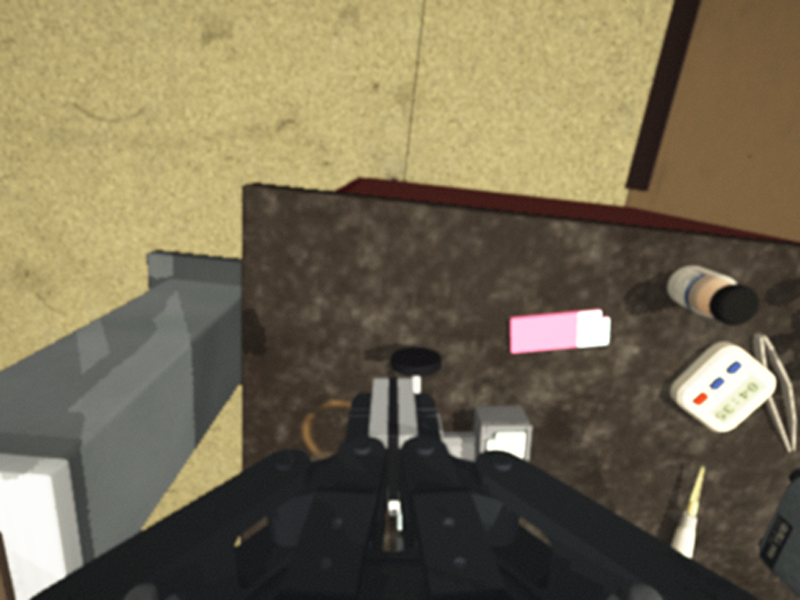

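The wrist view shows the cap at about (415,360), right where the estimate puts it (dispenser x -150, y -1.6). The pink look-alike is off to the side. Next: lower, then push.

Emit:
carry_out(deltas=[-0.03,0.018,0.05,0,0,0,-0.03,0.018,0.1,0,0,0,-0.03,0.018,0.15,0,0,0,-0.03,0.018,0.197,0,0,0,-0.03,0.018,0.197,0,0,0])

```text
time: 2.55
eef_pos: [0.4689, 0.371, 0.0117]
tcp_rot: [0.667, 0.745, -0.005, -0.002]
contact_force: [-0.2, -0.2, -0.4]
opening: 0.001
finger_force: 0.0
```

Emit:
carry_out(deltas=[-0.02,0,0,0,0,0,-0.032,0,0,0,0,0,-0.044,0,0,0,0,0,-0.056,0,0,0,0,0,-0.066,0,0,0,0,0])

```text
time: 3.18
eef_pos: [0.4821, 0.3067, 0.0182]
tcp_rot: [0.668, 0.744, 0.003, 0.001]
contact_force: [1.3, 5.8, 4.1]
opening: 0.001
finger_force: 2.8
```

```bash
python3 -c "
from h import *
stat(); goto(undisp(-96,0,15),np.radians(96.6))"
```

```text
t 3.175 tcp [0.4821 0.3067 0.0182] disp [-119.2    1.5   18.2] yaw 96.19 zax [ 0.005  0.003 -1.   ] F [1.3 5.8 4.1] q [3.890e-01 3.290e-01 1.959e+00 1.000e-03 8.480e-01 2.800e-01] open 0.001 2.7927988150622696
delta [-0.0232 -0.0013  0.0032] [ 0.005 -0.002 -0.007]
```

Emit:
carry_out(deltas=[-0.008,-0.001,0,0,0,0,-0.015,-0.001,0,0,0,0,-0.02,-0.001,0,0,0,0,-0.022,-0.001,0,0,0,0,-0.022,-0.001,0,0,0,0])

```text
time: 3.8
eef_pos: [0.4843, 0.2853, 0.0181]
tcp_rot: [0.668, 0.744, 0.004, 0.001]
contact_force: [3.6, 6.9, 1.4]
opening: -0.002
finger_force: 3.1
```

```bash
python3 -c "
from h import *
stat(); 
im,d=ctrl.read_camera('top');T=T_wc('top'); c=im[130:250,110:250,::-1]; cv2.imwrite('pics/push1.png',cv2.resize(c,(700,600),interpolation=cv2.INTER_CUBIC))
for q in ['plate_a_frosted','plate_a']:
    for r in ctrl.find_in('top',q)[:4]:
        p=by_depth('top',r['uv'],d,T); print(q,r['uv'],round(r['score'],2),disp(p).round(1))
"
```

```text
t 3.8 tcp [0.4843 0.2853 0.0181] disp [-97.6   1.2  18.1] yaw 96.18 zax [ 0.007  0.003 -1.   ] F [3.6 6.9 1.4] q [3.520e-01 3.110e-01 1.983e+00 1.000e-03 8.390e-01 2.430e-01] open -0.002 3.1126381480135024
plate_a_frosted [198.5, 198.9] 0.52 [36.6 -5.5 33.3]
plate_a [167.1, 176.6] 0.82 [-44.2  67.2  34.1]
plate_a [215.1, 146.8] 0.81 [ 97.1 139.5   2.7]
plate_a [127.7, 163.5] 0.52 [-159.7  122.     5.2]
plate_a [197.4, 197.3] 0.51 [34.3 -0.8 35.2]
```

View pics/push1.png

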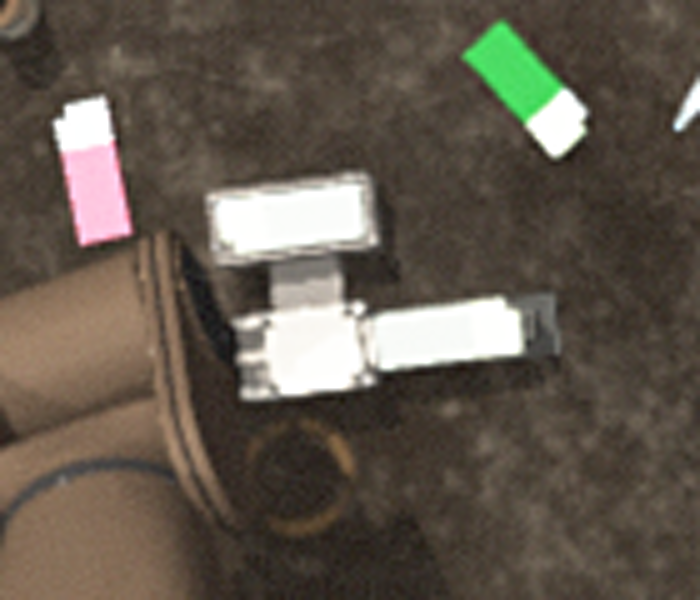

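The plate is out on the ledge, spanning crop x 370–525, and its notch is at the upper right (512,305), so the frosted end leads. I'll press until it hits the stop.

Emit:
carry_out(deltas=[-0.004,-0.001,0,0,0,0,-0.006,-0.001,0,0,0,0,-0.007,-0.001,0,0,0,0,-0.007,-0.001,0,0,0,0])

```text
time: 4.45
eef_pos: [0.4845, 0.2839, 0.0184]
tcp_rot: [0.669, 0.743, 0.009, -0.001]
contact_force: [3.7, 26.4, -3.3]
opening: -0.001
finger_force: 13.1
```

```bash
python3 -c "
from h import *
stat(); T=T_wc('top'); 
for x,y in [(520,314),(524,352),(505,300)]: print(disp(on_z('top',((x+.5)/5+109.5,(y+.5)/5+129.5),.035,T)).round(1))
"
```

```text
t 4.45 tcp [0.4845 0.2839 0.0184] disp [-96.2   1.2  18.4] yaw 96.01 zax [ 0.011  0.015 -1.   ] F [ 3.7 26.4 -3.3] q [0.345 0.306 1.99  0.014 0.83  0.231] open -0.001 13.13624918460846
[80.8  7.4 35. ]
[ 80.6 -13.9  35. ]
[73.4 16.2 35. ]
```

It's at the stop: the force jumps to 26 N and the plate's end is at x = 81. Back off, rise, and go over the clear end.

Emit:
carry_out(deltas=[0.03,0,-0.002,0,0,0,0.06,0,-0.002,0,0,0,0.09,0,-0.002,0,0,0,0.09,0,-0.06,0,0,0,0.09,0,-0.12,0,0,0])

```text
time: 5.08
eef_pos: [0.4701, 0.3651, 0.1351]
tcp_rot: [0.667, 0.745, -0.003, -0.0]
contact_force: [2.1, 0.8, -0.0]
opening: 0.005
finger_force: 0.0
```

```bash
python3 -c "
from h import *
stat(); goto(undisp(26,0.5,130),np.radians(96.6))"
```

```text
t 5.075 tcp [0.4701 0.3651 0.1351] disp [-178.6   -3.7  135.1] yaw 96.26 zax [-0.005 -0.005 -1.   ] F [ 2.1  0.8 -0. ] q [ 0.491  0.213  1.85  -0.002  1.085  0.383] open 0.005 0.0
delta [-0.2045  0.0054  0.0059] [-0.006  0.004 -0.006]
```

Emit:
carry_out(deltas=[-0.06,0.005,0,0,0,-0.006,-0.12,0.005,0,0,0,-0.006,-0.18,0.005,0,0,0,-0.006,-0.2045,0.005,0,0,0,-0.006,-0.2045,0.005,0,0,0,-0.006], grip=65)

```text
time: 5.7
eef_pos: [0.498, 0.1615, 0.1356]
tcp_rot: [0.667, 0.745, -0.001, -0.0]
contact_force: [0.2, 0.9, -0.4]
opening: 0.649
finger_force: 0.0
```

Run:
```python
from h import *
stat(); st=ctrl.get_state(); T=T_wc('wrist',st)
im,d=ctrl.read_camera('wrist'); cv2.imwrite('pics/w2.png',cv2.resize(im[:,:,::-1],(800,600),interpolation=cv2.INTER_CUBIC))
for q in ['plate_a_frosted','plate_a','plunger_cap']:
    for r in ctrl.find_in('wrist',q)[:4]:
        p=by_depth('wrist',r['uv'],d,T); print(q,np.round(r['uv']),round(r['score'],2),disp(p).round(1) if p is not None else 0)
goto(undisp(26,0.5,12),np.radians(96.6))
```

```text
t 5.7 tcp [0.498  0.1615 0.1356] disp [ 27.    0.6 135.6] yaw 96.36 zax [-0.002 -0.002 -1.   ] F [ 0.2  0.9 -0.4] q [ 1.200e-01  5.600e-02  2.025e+00 -2.000e-03  1.063e+00  1.000e-02] open 0.649 0.0
plate_a_frosted [252. 208.] 0.95 [36.1  1.2 35.7]
plate_a [251. 207.] 0.95 [35.5  0.3 35.5]
plate_a [385. 249.] 0.67 [ 94.6 141.2   5.7]
plate_a [269. 113.] 0.44 [-45.5  14.5  46.7]
plunger_cap [251.  60.] 0.86 [-83.7   0.6  37.7]
plunger_cap [271. 110.] 0.37 [-47.8  16.1  46.4]
delta [-0.0021 -0.0005  0.1239] [-0.001  0.     0.   ]
```

View pics/w2.png

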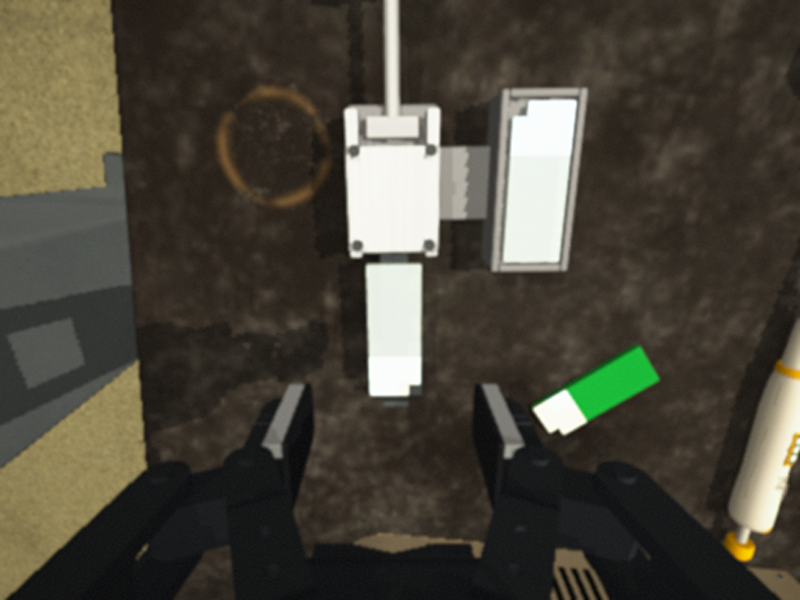

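The plate lies on the ledge at pixels (367–422, 263–397), with its whiter frosted, notched end pointing outwards and its clear end next to the cover. I'll lower onto the clear end and grip it.

Emit:
carry_out(deltas=[-0.002,0,0.05,0,0,0,-0.002,0,0.09,0,0,0,-0.002,0,0.115,0,0,0,-0.002,0,0.1225,0,0,0,-0.002,0,0.1225,0,0,0])

```text
time: 6.52
eef_pos: [0.4988, 0.1628, 0.0137]
tcp_rot: [0.665, 0.747, -0.0, -0.0]
contact_force: [0.5, -0.9, -0.2]
opening: 0.652
finger_force: 0.0
```

Emit:
carry_out(deltas=[0,0,0,0,0,0,0,0,0,0,0,0,0,0,0,0,0,0,0,0,0,0,0,0,0,0,0,0,0,0], grip=0, grip_force=35)

```text
time: 7.15
eef_pos: [0.5001, 0.1625, 0.0153]
tcp_rot: [0.666, 0.746, 0.001, 0.001]
contact_force: [-1.3, 0.8, 6.2]
opening: 0.34
finger_force: 35.0
```

Emit:
carry_out(deltas=[0,0,-0.01,0,0,0,0,0,-0.03,0,0,0,0,0,-0.05,0,0,0,0,0,-0.07,0,0,0,0,0,-0.09,0,0,0])

```text
time: 7.78
eef_pos: [0.4984, 0.162, 0.1043]
tcp_rot: [0.666, 0.746, -0.0, -0.0]
contact_force: [0.4, 1.0, -0.8]
opening: 0.34
finger_force: 34.7
```

Run:
```python
from h import *
stat(); st=ctrl.get_state(); T=T_wc('wrist',st); np.save('pics/w3T.npy',T)
im,d=ctrl.read_camera('wrist'); np.save('pics/w3.npy',d); cv2.imwrite('pics/w3.png',cv2.resize(im[:,:,::-1],(800,600),interpolation=cv2.INTER_CUBIC))
```

```text
t 7.775 tcp [0.4984 0.162  0.1043] disp [ 26.5   1.  104.3] yaw 96.56 zax [-0.001 -0.    -1.   ] F [ 0.4  1.  -0.8] q [ 0.121  0.1    2.043 -0.     0.999  0.006] open 0.34 34.67497229576111
```

View pics/w3.png

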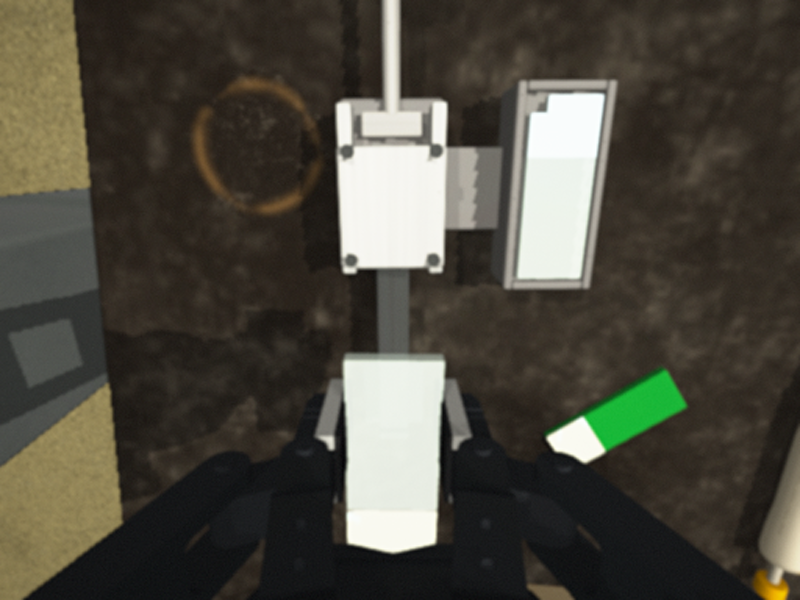

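The plate is held level across its clear part; its clear edge is at pixel row 355 and the frosted boundary at row 511. Next I work out the grasp offset and the arm's minimum radius for the carry.

Run:
```python
from h import *
st=ctrl.get_state(); T=np.load('pics/w3T.npy'); d=np.load('pics/w3.npy')
H=np.array(ctrl.camera_model('wrist')['hand_eye'])
for x,y in [(345,356),(443,356),(394,360),(349,510),(438,511),(394,500),(394,525)]:
    uv=((x+.5)/1.5625-.5,(y+.5)/1.5625-.5); u,v=map(lambda a:int(round(a)),uv)
    print((x,y),(H[:3,:3]@(ray('wrist',uv)*d[v,u])+H[:3,3]).round(4))
# kinematics fit
D=[(.286279,1.576676,.24140,.63035,.23135),(.146,1.776,.4524,.3993,.2132),(.056,2.025,.498,.1615,.1356),(.1,2.043,.4984,.162,.1043),(.213,1.85,.4701,.3651,.1351),(.311,1.983,.4843,.2853,.0181)]
A=[];b=[]
for q2,q3,x,y,z in D:
    s=q2+q3
    A+=[[1,0,np.sin(q2),np.sin(s),np.cos(s)],[0,1,np.cos(q2),np.cos(s),-np.sin(s)]]; b+=[np.hypot(x,y),z]
A=np.array(A);b=np.array(b); p,res,_,_=np.linalg.lstsq(A,b,rcond=None); print('fit',p.round(4),'err',(A@p-b).round(4))
for z in [.06,.08,.1,.13,.16,.2,.25,.3]:
    best=min(((abs(p[1]+p[2]*np.cos(q2)+p[3]*np.cos(q2+q3)-p[4]*np.sin(q2+q3)-z)>.003)*9+p[0]+p[2]*np.sin(q2)+p[3]*np.sin(q2+q3)+p[4]*np.cos(q2+q3),q2,q3) for q2 in np.arange(-.9,.5,.005) for q3 in np.arange(1.5,2.47,.01) if .26<np.pi-q2-q3<2.8)
    print(z,np.round(best,3))
```

```text
(345, 356) [ 0.0248 -0.0143 -0.0169]
(443, 356) [ 0.0242  0.0156 -0.0156]
(394, 360) [ 0.0246  0.0006 -0.0194]
(349, 510) [-0.0301 -0.0145 -0.0204]
(438, 511) [-0.1448  0.031   0.1038]
(394, 500) [-0.0265  0.0007 -0.0199]
(394, 525) [-0.0362  0.0007 -0.0207]
fit [ 0.0083 -0.0152  0.4418  0.5697  0.0139] err [-0.0004 -0.     -0.0007 -0.0002 -0.0001  0.0001 -0.0002  0.      0.002
  0.0002 -0.0007 -0.    ]
0.06 [ 0.343 -0.265  2.47 ]
0.08 [ 0.338 -0.325  2.47 ]
0.1 [ 0.332 -0.385  2.47 ]
0.13 [ 0.319 -0.48   2.47 ]
0.16 [ 0.303 -0.58   2.47 ]
0.2 [ 0.275 -0.72   2.47 ]
0.25 [ 0.232 -0.9    2.46 ]
0.3 [ 0.231 -0.9    2.38 ]
```

Held well: in the tool frame the patch is at (-42.5, 0.6, -19.7) mm, so the grasp is at plate x = -15. Now I carry it round the front.

Emit:
carry_out(deltas=[-0.016,-0.04,-0.03,0,0,0,-0.032,-0.08,-0.046,0,0,0,-0.0486,-0.12,-0.046,0,0,0,-0.105,-0.13,-0.046,0,0,-0.18,-0.16,-0.138,-0.046,0,0,-0.36])

```text
time: 8.45
eef_pos: [0.3807, 0.0032, 0.1495]
tcp_rot: [0.546, 0.838, 0.0, 0.0]
contact_force: [0.6, -0.2, 0.0]
opening: 0.347
finger_force: 34.8
```

```bash
python3 -c "
from h import *
stat(); goto([.375,-.3,.15],np.radians(183.4)); goto([.4296,-.375,.052],np.radians(183.4))"
```

```text
t 8.45 tcp [0.3807 0.0032 0.1495] disp [ 170.7 -134.1  149.5] yaw 113.81 zax [ 0.001 -0.    -1.   ] F [ 0.6 -0.2  0. ] q [-0.26  -0.329  2.336 -0.     1.133 -0.675] open 0.347 34.75703001022339
delta [-0.2751 -0.1276 -0.0004] [ 0.000e+00  1.000e-03 -1.215e+00]
delta [-0.3657 -0.108   0.0977] [ 0.000e+00  1.000e-03 -1.215e+00]
```

Emit:
carry_out(deltas=[-0.055,-0.0255,0,0,0,-0.18,-0.11,-0.051,0,0,0,-0.36,-0.165,-0.0765,0,0,0,-0.54,-0.22,-0.102,0,0,0,-0.72,-0.275,-0.1276,0,0,0,-0.9])

```text
time: 9.07
eef_pos: [0.3748, -0.264, 0.1495]
tcp_rot: [0.178, 0.984, 0.0, 0.0]
contact_force: [1.3, -0.1, 0.1]
opening: 0.339
finger_force: 34.8
```

```bash
python3 -c "
from h import *
stat(); goto([.4296,-.375,.052],np.radians(183.4))"
```

```text
t 9.075 tcp [ 0.3748 -0.264   0.1495] disp [ 435.5 -170.7  149.5] yaw 159.55 zax [ 0.  0. -1.] F [ 1.3 -0.1  0.1] q [-0.836 -0.117  2.165  0.     1.093 -2.05 ] open 0.339 34.763211607933044
delta [-0.0901 -0.0849  0.0975] [ 0.     0.    -0.416]
```

Emit:
carry_out(deltas=[-0.03,-0.03,0.02,0,0,-0.16,-0.055,-0.05,0.045,0,0,-0.31,-0.0717,-0.0588,0.07,0,0,-0.314,-0.0717,-0.0588,0.085,0,0,-0.314,-0.0717,-0.0588,0.09,0,0,-0.314])

```text
time: 9.7
eef_pos: [0.4206, -0.3414, 0.0583]
tcp_rot: [0.024, 1.0, 0.001, -0.001]
contact_force: [-0.0, 0.8, -0.7]
opening: 0.343
finger_force: 34.8
```

Emit:
carry_out(deltas=[0,0,0.003,0,0,0,0,0,0.003,0,0,0])

```text
time: 9.95
eef_pos: [0.4218, -0.3427, 0.0576]
tcp_rot: [0.024, 1.0, -0.0, 0.0]
contact_force: [0.4, 0.4, 0.2]
opening: 0.341
finger_force: 34.8
```

Run:
```python
from h import *
stat(); st=ctrl.get_state(); T=T_wc('wrist',st); np.save('pics/w4T.npy',T)
M=R.from_quat(st['tcp_rot']).as_matrix(); print('patch by grasp',(st['eef_pos']+M@np.array([-.0425,.0006,-.0197])).round(4))
goto([.4296,-.375,.052],np.radians(183.4))
im,d=ctrl.read_camera('wrist'); np.save('pics/w4.npy',d); cv2.imwrite('pics/w4.png',cv2.resize(im[:,:,::-1],(800,600),interpolation=cv2.INTER_CUBIC))
T2=T_wc('top'); im2,d2=ctrl.read_camera('top'); cv2.imwrite('pics/t4.png',cv2.resize(im2[110:250,110:450,::-1],(800,330),interpolation=cv2.INTER_CUBIC))
for q in ['plate_a','tape_1','microtube_3']:
    for r in ctrl.find_in('top',q)[:4]:
        p=by_depth('top',r['uv'],d2,T2); print(q,np.round(r['uv']),round(r['score'],2),p.round(3),disp(p).round(1))
```

```text
t 9.95 tcp [ 0.4218 -0.3427  0.0576] disp [ 519.  -133.    57.6] yaw 177.26 zax [ 0.001 -0.001 -1.   ] F [0.4 0.4 0.2] q [-0.869  0.212  2.017 -0.     0.911 -2.392] open 0.341 34.750229716300964
patch by grasp [ 0.4643 -0.3441  0.0773]
delta [-0.0093 -0.0319  0.0056] [-0.001  0.001 -0.107]
plate_a [378. 210.] 0.68 [ 0.459 -0.338  0.078] [518.8 -95.8  77.8]
plate_a [219. 148.] 0.64 [0.639 0.096 0.003] [107.7 133.2   2.9]
plate_a [166. 174.] 0.57 [0.563 0.243 0.033] [-47.   74.7  33.4]
plate_a [124. 164.] 0.53 [0.595 0.373 0.003] [-172.3  121.5    2.8]
tape_1 [175. 199.] 0.71 [0.493 0.215 0.045] [-27.2   2.2  44.8]
tape_1 [323. 227.] 0.65 [ 0.412 -0.2   -0.   ] [ 376.6 -126.2   -0.5]
microtube_3 [167. 177.] 0.44 [0.556 0.24  0.034] [-44.5  66.9  34.3]
microtube_3 [285. 221.] 0.43 [ 0.429 -0.092  0.004] [271.2 -96.7   4.3]
```

View pics/w4.png

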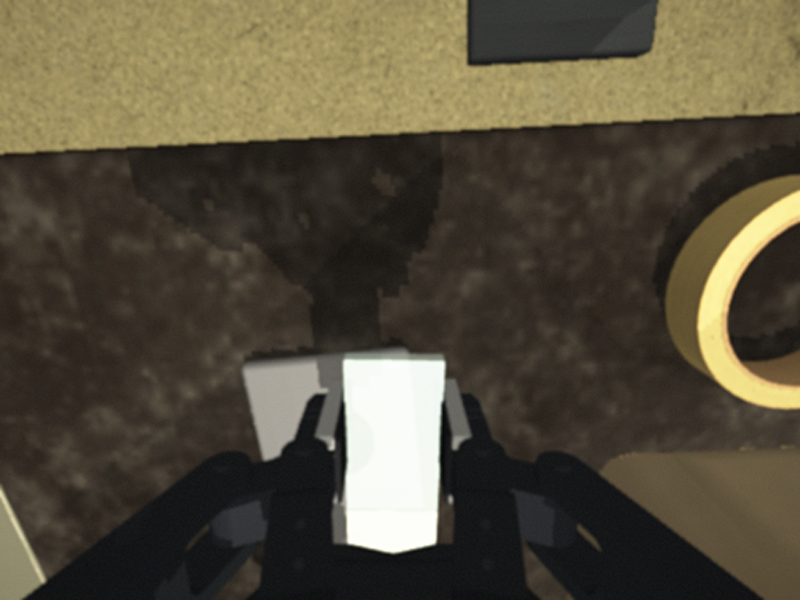

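View pics/t4.png

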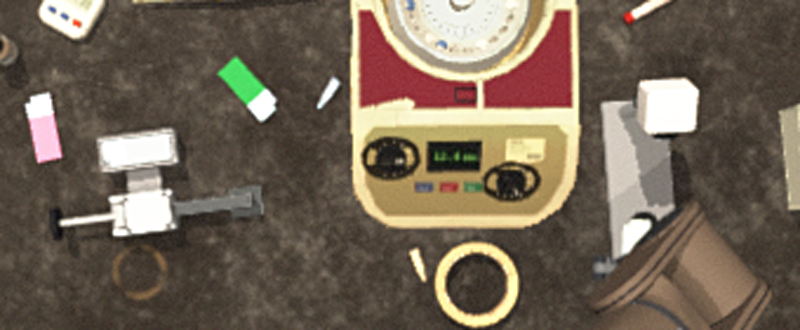

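The plate is unchanged in the grip, with its clear edge still at row 355. The spare, tape and tube haven't moved. A small final shift remains.

Emit:
carry_out(deltas=[-0.005,-0.016,0.003,0,0,-0.05,-0.0093,-0.032,0.0055,0,0,-0.107,-0.0093,-0.032,0.0055,0,0,-0.107,-0.0093,-0.032,0.0055,0,0,-0.107,-0.0093,-0.032,0.0055,0,0,-0.107])

```text
time: 10.82
eef_pos: [0.4293, -0.3746, 0.0513]
tcp_rot: [-0.029, 1.0, 0.0, -0.0]
contact_force: [-0.6, 0.4, -0.9]
opening: 0.341
finger_force: 34.7
```

Run:
```python
from h import *
stat(); st=ctrl.get_state(); H=np.array(ctrl.camera_model('wrist')['hand_eye'])
M=R.from_quat(st['tcp_rot']).as_matrix(); print('patch by grasp',(st['eef_pos']+M@np.array([-.0425,.0006,-.0197])).round(4),'want .472 -.3725 .072')
im,d=ctrl.read_camera('wrist')
for x,y in [(394,360),(360,420),(394,500),(430,480)]:
    uv=((x+.5)/1.5625-.5,(y+.5)/1.5625-.5); u,v=[int(round(a)) for a in uv]
    print((M@(H[:3,:3]@(ray('wrist',uv)*d[v,u])+H[:3,3])+st['eef_pos']).round(4))
T2=T_wc('top'); im2,d2=ctrl.read_camera('top'); cv2.imwrite('pics/t5.png',cv2.resize(im2[160:250,340:450,::-1],(733,600),interpolation=cv2.INTER_CUBIC))
for r in ctrl.find_in('top','plate_a_frosted')[:4]:
    p=by_depth('top',r['uv'],d2,T2); print(np.round(r['uv']),round(r['score'],2),p.round(3))
```

```text
t 10.825 tcp [ 0.4293 -0.3746  0.0513] disp [ 551.6 -129.3   51.3] yaw -176.64 zax [-0.  0. -1.] F [-0.6  0.4 -0.9] q [-0.896  0.275  1.953  0.     0.914 -2.525] open 0.341 34.74310040473938
patch by grasp [ 0.4717 -0.3715  0.071 ] want .472 -.3725 .072
[ 0.4052 -0.3756  0.0697]
[ 0.4257 -0.3851  0.0711]
[ 0.4548 -0.3726  0.0721]
[ 0.4469 -0.3613  0.0711]
```

View pics/t5.png

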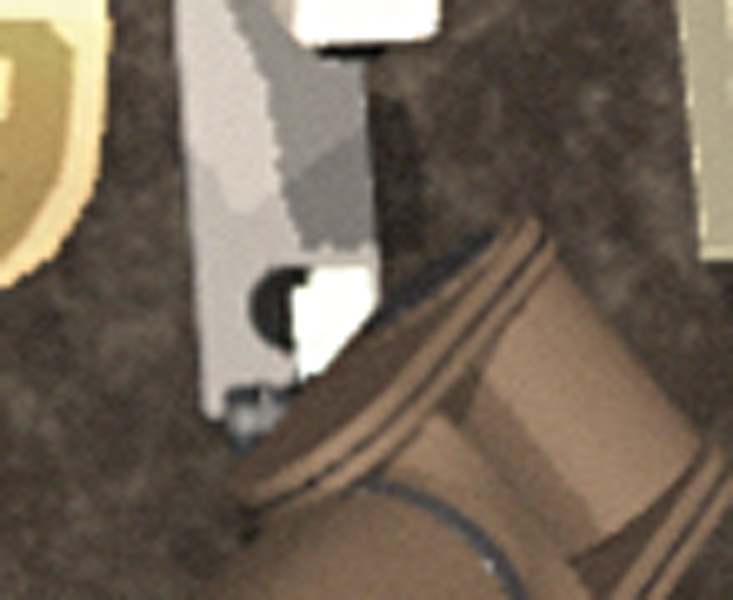

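The frosted end is over the pad, with its visible corners at crop (300,290), (313,266) and (378,262). I'll check that against the projection of the intended pose before handing in.

Run:
```python
from h import *
m=ctrl.camera_model('top'); E=np.array(m['extrinsics']); K=np.array(m['intrinsics'])
def crop(p):
    c=E[:3,:3]@p+E[:3,3]; x=c[:2]/c[2]; x=x*(1+m['k1']*(x@x)); u=K[0,0]*x[0]+K[0,2]; v=K[1,1]*x[1]+K[1,2]
    return np.round([(u-340+.5)*6.667-.5,(v-160+.5)*6.667-.5])
a=np.radians(3.4); X=np.array([np.cos(a),np.sin(a),0]); Y=np.array([-np.sin(a),np.cos(a),0]); P=np.array([.472,-.3725,.072])
for n,x,y in [('notch in',5.5,15),('notch corner',5.5,8),('notch front',12.5,8),('front right',12.5,-15)]: print(n,crop(P+X*x/1e3+Y*y/1e3))
print('pad',crop(np.array([.472,-.3725,.012])), crop(np.array([.472,-.3725,.012])+Y*.019))
```

```text
notch in [297. 293.]
notch corner [314. 292.]
notch front [313. 275.]
front right [368. 271.]
pad [294. 308.] [250. 310.]
```

The projection agrees with the picture to within about 4 mm. Handing in.

```bash
python3 -c "
from h import *
stat(); print(ctrl.sign_off())"
```

```text
t 10.975 tcp [ 0.4294 -0.3749  0.0514] disp [ 551.9 -129.2   51.4] yaw -176.63 zax [-0.  0. -1.] F [-0.  -0.5 -0.6] q [-0.896  0.275  1.953  0.     0.914 -2.525] open 0.34 34.742873311042786
the job is handed in; nothing more can be done
None
```

I handed the job in at about 11 s with the dispensed plate held by its clear end, level and label up, its frosted patch within about 4 mm of the reading point; in the last overhead check the spare, tape roll and tube were where they started, but the hand-in returned no verdict.

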